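Unclamp the jig plate with the hand valve and lift it off its dowels

ROBOT

A 6-joint arm with a two-finger parallel gripper is mounted at the origin on the work surface. World frame = base frame: x ahead of the robot, y to its left, z up, the work surface at z = 0. Lengths are in m, angles in rad, forces in N, time in s.
With the tool pointing down it reaches from about 0.35 to 1 m from the base axis. Payload 7.1 kg.
Tool frame: the origin (TCP) lies between the finger pads; the fingertips stand 22 mm ahead of it and the grasp point (between the pads) lies 3 mm ahead of it; z points along the fingers, y is the line along which they close (so a half turn about z gives the same grasp; the last joint's range is limited). The gripper opens to 85 mm and grips with 20 to 120 N. Pads are 22 mm wide; open, the fingers measure 114 mm over their backs; the gripper's body (76 mm by 85 mm) begins 54 mm behind the grasp point. The pads swing forward as they close: fully open they stand 13 mm farther back than shut.
Start: joints at [-1.139, 0.423, 1.63, -0, 1.089, -0.019], TCP at [0.272, -0.563, 0.253] pointing down, gripper open.
Joint ranges: [-3, 3], [-0.9, 2.11], [0.09, 2.58], [-1.31, 4.45], [0.11, 2.69], [-2.54, 2.54]. Speed limits (rad/s): [2.39, 2.39, 3.01, 3.14, 3.14, 3.14].

INTERFACE

Orientations are given as a rotation vector (axis times angle).
In Python, from rig import manip gives the robot as it stands. The module is installed in compiled form; this text tells all that it offers. Calls block until the motion is done:
- manip.move_to(position, orientation): joint-space move of the TCP to a pose.
- manip.servo_line(position, orientation=None, rate=0.15): straight line of the TCP; orientation=None keeps the orientation; rate is the mean speed in m/s.
- manip.set_joints(angles): joint-space move.
- manip.command_gripper(opening, f_grip=None): finger opening in m; f_grip is the grip in N (None keeps the last); returns when the fingers have stopped.
- manip.hold(seconds).
- manip.solve_ik(position, orientation): joint angles nearest the present ones, or None.
- manip.camera(name): name is "scene" or "side" or "wrist"; returns a dict with "image" (480x640x3 uint8, red, green, blue), "fx", "fy", "cx", "cy" (pixels), "cam_to_world" (4x4, takes a point from camera to world coordinates); the wrist camera has in their place "mount" (4x4, takes a point from camera to tool coordinates, whose origin is the TCP and whose axes are the flange's). Camera axes: x right, y down, z forward; pixel columns grow to the right and rows downward; lengths in m; the calibration is good to about 2 mm. The wrist camera is an equidistant fisheye: a pixel r from the principal point sees the ray r / f radians off the axis. A picture is of the moment at which its call begins: read the wrist's pose just before it. There is no depth.
A pose or a line that the arm cannot do raises manip.IKError and nothing moves.
- manip.sign_off(): hands the job in; it is judged then, once.
Readings, each from a call of its own:
- manip.get_time(): time.
- manip.get_joint_positions(): joint angles.
- manip.get_joint_vel(): joint speeds.
- manip.get_tau(): joint torques, N m.
- manip.get_position(): TCP position.
- manip.get_ee_rot(): TCP orientation.
- manip.get_contact_force(): force on the tool from outside, world axes, zero at the start.
- manip.get_torque(): the same for the moment, N m.
- manip.get_width(): finger opening in m.
- manip.get_grip_force(): force on a finger pad.
Only numpy, scipy, OpenCV 4.12 (cv2) and the standard library are available. Lean on these libraries where they do the work, as an engineer would, in place of code of your own. Each camera call takes 0.05 s, during which the arm holds its last target. There are 200 camera calls.

TASK

Unclamp the drilling fixture and take its jig plate off: reach in under the oil pack's shelf, push the valve lever to the robot's left and hold it hard over until both clamps are fully back, then let it spring back to centre. Lift the jig plate by its handle straight up off the two tight dowels, keeping it level and not forcing it, and set it down gently, right way up, wholly on the bare part of the rubber mat. Leave the clamps open and the tools and other things on the bench and mat where they are.

Things in the scene. Friction and masses are not known exactly. Their poses are not given: they have to be found in the camera images.
- pack: Oil pack: grey stand 300 deep (x), 280 wide (y); shelf 10 thick, underside 215 above the bench, with yellow motor and tank up to 390. Origin on the bench below the middle of the shelf's front (robot-side) edge; x away from the robot, y to the robot's left. Front legs at y = +-125, just behind that edge. The valve stands on the bench under the shelf, on the middle line.
- lever (a joint): Spring-centred valve lever, rad: 0 centred, + to the robot's left (pack +y), stops at +-0.45, springs to 0 when let go. Left opens both clamps, right closes them; centred they stay put. Oil flows slowly: the clamps go all the way only with the lever hard against its stop, held there some 3 to 5 s. Takes 5 N (spring alone) to 12 N (clamps moving) at the knob.
- lever_knob (a point): Centre of the black ball knob, 32 across, on a steel rod 11 thick. The lever leans 40 degrees from vertical towards the robot. Centred, the knob is at (-10, 0, 140) in the pack's frame, 10 in front of the shelf's edge, 75 below its underside; the pivot is at (57, 0, 60), 105 away. The knob swings 46 to either side in the plane of the leaning rod and pack y.
- fixture: Drilling fixture, bolted down left or right of the pack: dark base 260 (x) x 190 (y) x 20; origin on the bench under its centre, x towards its back clamp. Two round-topped steel dowels 12 across at (0, +-72), tops 75 above the bench; rests 45 above the bench. Clamp blocks at x = +-86, 66 x 62, 77 high with their keeper bars.
- clamp_front (a joint): Hold-down strap of the clamp on the robot side of the plate, m. 0 to 0.002 at the start: over the plate's edge (12 mm overlap at 0); 0.020: fully back (8 mm clear of the plate). Stays where the valve leaves it.
- clamp_back (a joint): The same for the clamp on the far side of the plate.
- strap_front (a point): Middle of the plate-side end of the front clamp's strap (40 wide, 10 thick, its centre 64 above the bench).
- strap_back (a point): The same for the back clamp.
- jig_plate: Aluminium jig plate 90 (x) x 170 (y) x 12, 0.45 to 0.75 kg, with drill bushes and a dark pull handle. Origin at the centre of its underside, z up. It starts on the fixture, axes along the fixture's, underside 45 above the bench, on the two dowels (holes 1 mm wider), which reach 30 above its underside: it must rise 30 straight and level to come free.
- plate_handle (a point): Centre of the handle bar: rectangular, 14 wide (plate x), 96 long (plate y), 16 high, its centre 50 above the plate's underside, on two posts 72 apart, over the plate's centre. Bar's underside is 30 above the plate's top.
- mat: Ribbed black rubber mat fixed to the bench, 240 (x) x 230 (y) x 8 thick; origin on the bench under its centre, x away from the robot. Left or right of the pack, on the side opposite the fixture. An angle bracket lies on its far part.
- mat_bare (a point): Middle of the mat's bare, robot-side part, on its top surface, 40 in front of the mat's centre; room there for the plate laid with its long side along the mat's y.
- plate_corner0 (a point): Bottom corner of the jig plate at its -x, -y end (-45, -85 from its origin).
- plate_corner1 (a point): Bottom corner of the jig plate at its -x, +y end (-45, +85 from its origin).
- plate_corner2 (a point): Bottom corner of the jig plate at its +x, -y end (+45, -85 from its origin).
- plate_corner3 (a point): Bottom corner of the jig plate at its +x, +y end (+45, +85 from its origin).
- wrench: Bystander: combination wrench lying on the bench; leave alone. Origin under its centre.
- screwdriver: Bystander: screwdriver lying on the bench; leave alone. Origin under its centre.
- jar: Bystander: small glass jar with steel lid, 44 across, 55 tall, standing on the bench; leave alone. Origin under its centre.
- oilcan: Bystander: steel pump oil can with thin brass spout, 72 across, 155 tall; leave alone. Origin under its centre.
- brush: Bystander: hand brush lying on the bench; leave alone. Origin under its centre.
- vblock: Bystander: steel V-block, 50 x 80, 40 tall; leave alone. Origin under its centre.
- bracket: Bystander: finished aluminium angle bracket, 45 x 120, 46 tall, lying on the far (robot-away, +x) part of the rubber mat; leave alone. Origin under its centre.
Things that resemble listed ones, but are neither listed nor needed, are in the scene too. Leave any turquoise look-alike of the jig_plate alone.

How it is judged:
On the way, in this order (a step that is already met when the one before it is completed fails the run):
1. the lever is held over to the left until both clamp straps are back (value of joint lever above 0.3 rad and value of joint each of clamp_front, clamp_back above 0.017 m), for 0.3 s.
2. the lever is let go and has sprung back to centre, the clamps stay open (value of joint lever between -0.06 and 0.06 rad and contact force between the fingers and lever below 0.2 N and value of joint each of clamp_front, clamp_back above 0.017 m), for 0.3 s.
3. the plate is lifted clear of the dowels, level (z of jig_plate in the frame of fixture above 0.08 m and angle between jig_plate's own z axis and vertical below 0.12 rad and contact force between the fingers and jig_plate above 1 N), for 0.1 s.
At the end, for the whole second after the job is handed in: The jig plate lies right way up and flat on the rubber mat (tilt under 0.05 rad, corners within 4 mm of its top and no more than 2 mm beyond its edges), released and at rest; the lever is centred within 0.06 rad; both clamps are still back more than 17 of their 20 mm (x of plate_corner0 in the frame of mat between -0.122 and 0.122 m and y of plate_corner0 in the frame of mat between -0.117 and 0.117 m and z of each of plate_corner0, plate_corner1, plate_corner2, plate_corner3 in the frame of mat below 0.012 m and x of plate_corner1 in the frame of mat between -0.122 and 0.122 m and y of plate_corner1 in the frame of mat between -0.117 and 0.117 m and x of plate_corner2 in the frame of mat between -0.122 and 0.122 m and y of plate_corner2 in the frame of mat between -0.117 and 0.117 m and x of plate_corner3 in the frame of mat between -0.122 and 0.122 m and y of plate_corner3 in the frame of mat between -0.117 and 0.117 m and angle between jig_plate's own z axis and vertical below 0.05 rad and linear speed of jig_plate below 0.02 m/s and value of joint lever between -0.06 and 0.06 rad and value of joint each of clamp_front, clamp_back above 0.017 m); the robot touches nothing.
It fails at once if the jig plate is tipped more than 0.2 rad from level (angle between jig_plate's own z axis and vertical above 0.2 rad).
It fails at once if the plate is forced: it presses on the fixture or its clamps with more than 60 N (contact force between jig_plate and fixture above 60 N).
It fails at once if the plate is set down hard: it presses on the mat with more than 60 N (contact force between jig_plate and mat above 60 N).
It fails at once if the plate is dropped (falls free of the fingers faster than 0.4 m/s) (linear speed of jig_plate above 0.4 m/s and contact force between the fingers and jig_plate below 0.1 N).
It fails at once if a tool or other bystander is moved more than 20 mm (distance of any of wrench, screwdriver, jar, oilcan, brush, vblock, bracket from where it was at the start of the episode above 0.02 m).
It also fails if it takes over 69 s, if anything falls off the work surface, if the arm or the gripper's body presses on something with over 40 N, if the wrist force passes 120 N, or if a joint passes its speed limit or range.

## Working session

There is one attempt and no reset: what is moved stays moved. The work goes in short steps, each a Python script; the robot and the scene stay as the last script left them, time stands still between calls to the robot, and variables do not carry over. Pictures are saved under pics/ and viewed, at most 10 in all, crops included, and the job is handed in when it is done.

```bash
mkdir -p pics; ls; python3 - <<'E'
from rig import manip
import cv2,numpy as np
for n in("scene","side"):
    c=manip.camera(n);cv2.imwrite(f"pics/{n}0.png",c["image"][:,:,::-1])
    np.savez(f"{n}0.npz",**c)
    print(n,c["fx"],c["cx"],c["cy"],np.round(c["cam_to_world"],3).tolist())
c=manip.camera("wrist");print(c["fx"],np.round(c["mount"],3).tolist())
print(manip.get_time(),manip.get_position(),manip.get_ee_rot())
E
```

```text
pics
scene 543.6873271005943 325.7736955271013 242.31674319410433 [[0.099, 0.849, -0.52, 1.218], [0.995, -0.08, 0.06, -0.068], [0.01, -0.523, -0.852, 1.26], [0.0, 0.0, 0.0, 1.0]]
side 480.94471357746716 328.8079306486871 235.87706623771172 [[-0.686, -0.402, 0.607, -0.158], [-0.728, 0.394, -0.562, 0.627], [-0.013, -0.827, -0.562, 0.704], [0.0, 0.0, 0.0, 1.0]]
371.64829954431775 [[-0.0, -0.96, -0.28, 0.071], [1.0, -0.0, -0.001, 0.001], [0.001, -0.28, 0.96, -0.121], [0.0, 0.0, 0.0, 1.0]]
0.15 [ 0.27215934 -0.56219142  0.25270511] [-3.06096926e+00 -7.01926845e-01  4.14629839e-04]
```

View pics/scene0.png

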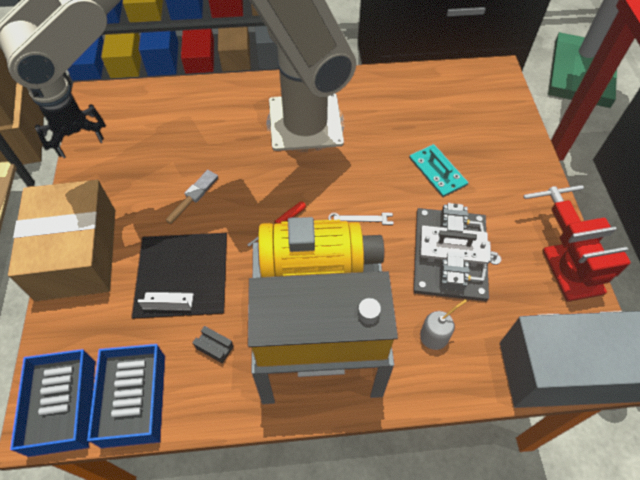

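View pics/side0.png

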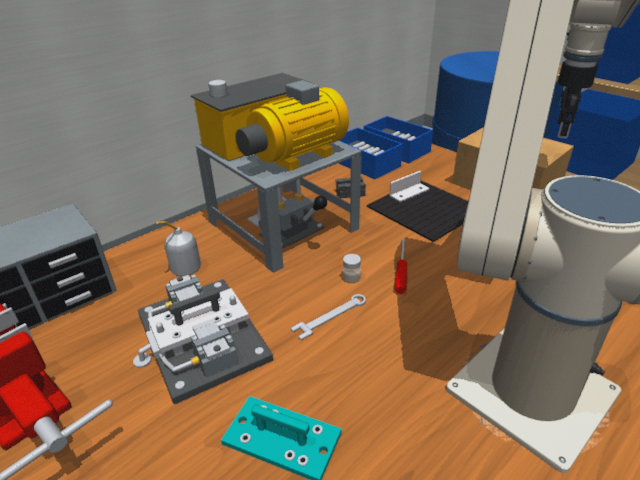

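The scene view shows the fixture on the robot's left (450,250), the mat on the right (185,275) and the pack in the middle. In the side view the knob is at about (320,202), with the shelf's front corners at about (265,188) and (360,150). Next I'll measure these.

```bash
cat > h.py <<'E'
import numpy as np,cv2
from scipy.spatial.transform import Rotation as R
def ray(c,p):
    T=c["cam_to_world"];d=T[:3,:3]@np.array([(p[0]-c["cx"])/c["fx"],(p[1]-c["cy"])/c["fy"],1]);return T[:3,3],d/np.linalg.norm(d)
def onz(o,d,z): return o+d*(z-o[2])/d[2]
def wray(c,p,pos,rv):
    u=np.array([(p[0]-c["cx"])/c["fx"],(p[1]-c["cy"])/c["fy"]]);r=np.linalg.norm(u)
    d=np.r_[u/r*np.sin(r),np.cos(r)];M=c["mount"];Q=R.from_rotvec(rv).as_matrix()
    return pos+Q@M[:3,3],Q@(M[:3,:3]@d)
def two(a,b):
    (o,d),(q,e)=a,b;s=np.linalg.lstsq(np.c_[d,-e],q-o,rcond=None)[0]
    A,B=o+s[0]*d,q+s[1]*e;return (A+B)/2,np.linalg.norm(A-B)
def tool(z,y):  # rotvec with tool z, closing axis y
    z=np.array(z,float)/np.linalg.norm(z);y=np.array(y,float);y-=z*(y@z);y/=np.linalg.norm(y)
    return R.from_matrix(np.c_[np.cross(y,z),y,z]).as_rotvec()
E
python3 - <<'E'
from h import *
s=dict(np.load("scene0.npz"));d=dict(np.load("side0.npz"))
print("shelf",[onz(*ray(d,p),.225).round(3) for p in((265,188),(360,150),(200,145))])
print("knob z.14",onz(*ray(d,(320,202)),.14).round(3))
# mat mask in scene
im=s["image"].astype(int);m=((im.max(2)<50)).astype(np.uint8)
m[:, :125]=0;m[:,235:]=0;m[:228]=0;m[322:]=0
c=max(cv2.findContours(m,0,1)[0],key=cv2.contourArea)
pts=np.array([onz(*ray(s,p[0]),.008)[:2] for p in c])
r=cv2.minAreaRect((pts*1000).astype(np.float32));print("mat",r)
im=s["image"]
a=cv2.resize(im[190:310,395:515],(480,480),interpolation=2)
b=cv2.resize(d["image"][120:280,190:370][:, :],(540,480),interpolation=2)[:, 220:]
cv2.imwrite("pics/crop1.png",np.hstack([a,b])[:,:,::-1])
E
```

```text
shelf [array([0.58 , 0.122, 0.225]), array([ 0.572, -0.155,  0.225]), array([0.872, 0.102, 0.225])]
knob z.14 [ 0.566 -0.017  0.14 ]
mat ((397.169677734375, -414.3631591796875), (39.822021484375, 125.61495971679688), 15.199742317199707)
```

View pics/crop1.png

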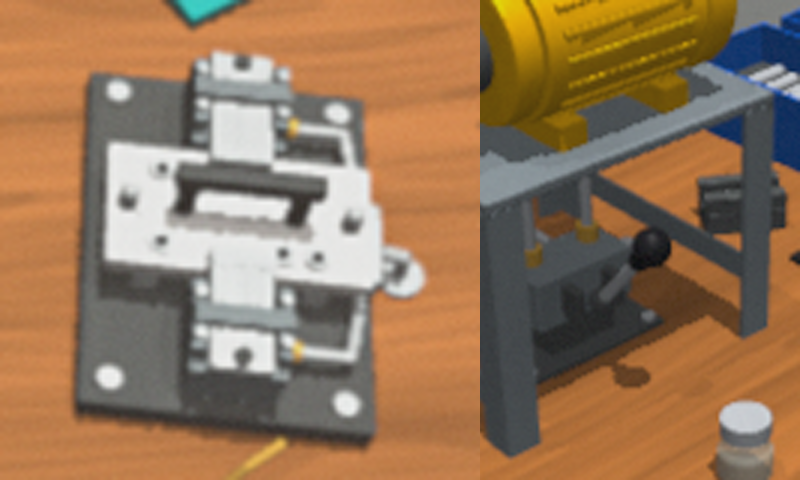

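The crops show the fixture's base corners, the plate with its handle, and the black knob at (320,202.3) in the side view. The knob and shelf points agree with the given geometry.

```bash
python3 - <<'E'
from h import *
from rig import manip
s=dict(np.load("scene0.npz"));d=dict(np.load("side0.npz"))
k=lambda x,y:(395+x/4,190+y/4)
f=[onz(*ray(s,k(*p)),.02) for p in((91,74),(363,100),(374,430),(80,403))]
print("base",np.round(f,3)[:,:2].tolist(),"c",np.mean(f,0).round(3))
for a,b in((0,1),(1,2),(3,2),(0,3)):v=f[b]-f[a];print(np.linalg.norm(v).round(3),np.degrees(np.arctan2(v[1],v[0])).round(1))
h=[onz(*ray(s,k(*p)),.103) for p in((180,174),(326,186))];print("handle",np.round(h,3).tolist(),np.linalg.norm(h[0]-h[1]))
w=[onz(*ray(s,p),.008) for p in((142,235.5),(226.5,234),(223,314),(133,317.5))]
print("mat",np.round(w,3)[:,:2].tolist(),"c",np.mean(w,0).round(3))
for a,b in((0,1),(1,2),(3,2),(0,3)):v=w[b]-w[a];print(np.linalg.norm(v).round(3),np.degrees(np.arctan2(v[1],v[0])).round(1))
print("jar",onz(*ray(d,(352,262)),.055).round(3))
# IK tests
K=np.array([.566,-.016,.14]);y=np.radians(-3)
q0=manip.get_joint_positions();print(q0)
for a in(20,30,40):
  t=np.radians(a);z=[np.cos(t)*np.cos(y),np.cos(t)*np.sin(y),-np.sin(t)]
  for nm,c in(("cy+",[0,1,0]),("cy-",[0,-1,0]),("cz",[0,0,1]),("cz-",[0,0,-1])):
    for off in(-.08,.04):
      q=manip.solve_ik(K+[-.01*np.cos(t),off,.01*np.sin(t)],tool(z,c));print(a,nm,off,None if q is None else np.round(q,2))
E
```

```text
base [[0.376, 0.286], [0.415, 0.47], [0.663, 0.413], [0.627, 0.231]] c [0.52 0.35 0.02]
0.188 78.0
0.255 -12.9
0.185 78.7
0.257 -12.3
handle [[0.514, 0.304, 0.103], [0.531, 0.394, 0.103]] 0.09162078678708238
mat [[0.387, -0.473], [0.403, -0.246], [0.64, -0.255], [0.628, -0.477]] c [ 0.514 -0.363  0.008]
0.228 85.8
0.237 -2.4
0.222 87.0
0.241 -0.9
jar [0.431 0.013 0.055]
[-1.13899105e+00  4.23700088e-01  1.63050785e+00 -2.03566980e-05
  1.08858714e+00 -1.90211086e-02]
20 cy+ -0.08 [-0.31  0.75  2.39  2.88  1.22  1.55]
20 cy+ 0.04 [0.09 0.76 2.41 3.28 1.25 1.56]
20 cy- -0.08 [-0.31  0.75  2.39  2.88  1.22 -1.59]
20 cy- 0.04 [ 0.09  0.76  2.41  3.28  1.25 -1.58]
20 cz -0.08 None
20 cz 0.04 None
20 cz- -0.08 [-0.31  0.75  2.39  2.88  1.22 -0.  ]
20 cz- 0.04 [0.09 0.76 2.41 3.28 1.25 0.  ]
30 cy+ -0.08 [-0.29  0.61  2.37  2.87  0.88  1.6 ]
30 cy+ 0.04 [0.08 0.61 2.38 3.29 0.89 1.52]
30 cy- -0.08 [-0.29  0.61  2.37  2.87  0.88 -1.54]
30 cy- 0.04 [ 0.08  0.61  2.38  3.29  0.89 -1.62]
30 cz -0.08 None
30 cz 0.04 None
30 cz- -0.08 [-0.29  0.61  2.37  2.87  0.88  0.05]
30 cz- 0.04 [ 0.08  0.61  2.38  3.29  0.89 -0.03]
40 cy+ -0.08 [-0.27  0.49  2.31  2.81  0.54  1.68]
40 cy+ 0.04 [0.07 0.49 2.33 3.32 0.55 1.46]
40 cy- -0.08 [-0.27  0.49  2.31  2.81  0.54 -1.46]
40 cy- 0.04 [ 0.07  0.49  2.33  3.32  0.55 -1.68]
40 cz -0.08 None
40 cz 0.04 None
40 cz- -0.08 [-0.27  0.49  2.31  2.81  0.54  0.14]
40 cz- 0.04 [ 0.07  0.49  2.33  3.32  0.55 -0.07]
```

Measured: knob at (0.566,-0.016,0.14), fixture centre at (0.52,0.35) with yaw -12.5°, mat centre at (0.514,-0.363) with yaw about -2.5°. Sizes and heights match what was given. Next I'll go to the lever.

```bash
python3 - <<'E'
from h import *
from rig import manip
t=np.radians(30);y=np.radians(-3)
z=np.array([np.cos(t)*np.cos(y),np.cos(t)*np.sin(y),-np.sin(t)]);rv=tool(z,[0,0,-1])
ly=np.array([-np.sin(y),np.cos(y),0])
K=np.array([.566,-.016,.14]);P=K-.006*z-.062*ly
manip.command_gripper(0.0)
p=manip.get_position();manip.servo_line(p+[0,0,.17],rate=.3)
manip.move_to(P-.12*z+[0,-.08,.06],rv)
manip.servo_line(P-.08*z,rate=.2)
print(manip.get_time(),manip.get_position(),manip.get_contact_force())
c=manip.camera("side");w=manip.camera("wrist")
cv2.imwrite("pics/pre.png",np.hstack([c["image"][60:360,150:550],cv2.resize(w["image"],(400,300))])[:,:,::-1])
E
```

```text
4.3333 [ 0.48867842 -0.07415675  0.18314494] [-0.00833743  0.09662341  0.37392149]
```

View pics/pre.png

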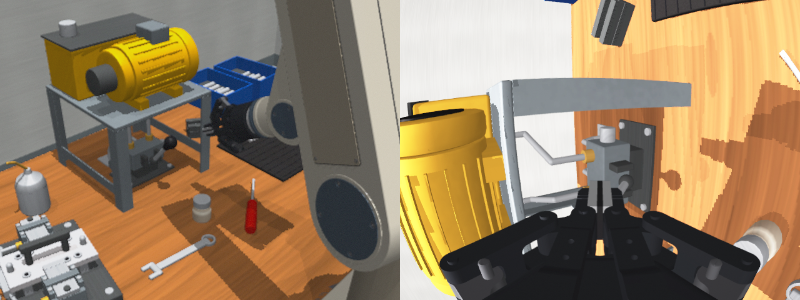

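The gripper stands in front of the pack, to the right of the knob (at about (170,143) in the left half), with the way in clear. Now the push.

```bash
python3 - <<'E'
from h import *
from rig import manip
t=np.radians(30);y=np.radians(-3)
z=np.array([np.cos(t)*np.cos(y),np.cos(t)*np.sin(y),-np.sin(t)])
ly=np.array([-np.sin(y),np.cos(y),0]);x=np.array([np.cos(y),np.sin(y),0])
K=np.array([.566,-.016,.14]);P=K-.006*z
manip.servo_line(P-.062*ly,rate=.1)
f0=manip.get_contact_force();print(manip.get_time(),f0)
for s in np.arange(-.04,.045,.006):
    a=max(0,s+.027);dr=.105-np.sqrt(.105**2-min(a,.046)**2)
    manip.servo_line(P+s*ly+dr*(.64*x-[0,0,.77]),rate=.06)
    F=(manip.get_contact_force()-f0);print(round(s,3),F.round(1),round(manip.get_time(),2))
    if F@ly<-22: break
manip.hold(1)
c=manip.camera("side");cv2.imwrite("pics/push.png",np.hstack([cv2.resize(c["image"][110:290,190:370],(480,480)),c["image"][240:400,120:280].repeat(2,0).repeat(2,1)[:320]if 0 else cv2.resize(c["image"][250:410,125:285],(320,480))])[:,:,::-1])
print(manip.get_contact_force()-f0,manip.get_position(),manip.get_time())
E
```

```text
5.3833 [-1.40437715 -0.31987333  0.33744489]
-0.04 [2.  1.2 0.6] 5.9
-0.034 [ 1.9  0.4 -0.4] 6.15
-0.028 [ 1.1  0.9 -0.4] 6.4
-0.022 [ 2.3 -0.4  0.1] 6.65
-0.016 [-0.9 -2.1  1.7] 6.9
-0.01 [-0.6 -3.4 -0.1] 7.15
-0.004 [-0.6 -3.8  1.6] 7.4
0.002 [-1.3 -4.8  1.9] 7.65
0.008 [-1.6 -6.5  1.6] 7.91
0.014 [-3.  -7.2  1.7] 8.17
0.02 [ -3.7 -11.6   2.3] 8.43
0.026 [ -4.2 -40.2   2.8] 8.68
[ -5.01898111 -38.90451559   2.86741564] [0.56778052 0.00283246 0.1346208 ] 9.725
```

View pics/push.png

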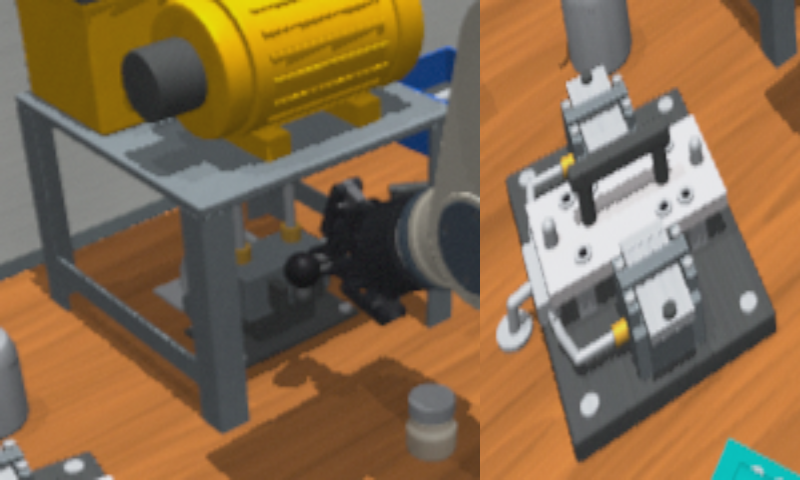

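The lever is hard over against its stop at 39 N and the straps are moving back. I'll hold it longer, then let it return and compare the straps.

```bash
python3 - <<'E'
from h import *
from rig import manip
t=np.radians(30);y=np.radians(-3)
z=np.array([np.cos(t)*np.cos(y),np.cos(t)*np.sin(y),-np.sin(t)])
ly=np.array([-np.sin(y),np.cos(y),0])
K=np.array([.566,-.016,.14]);P=K-.006*z
manip.hold(5.5)
print(manip.get_contact_force(),manip.get_time())
c1=manip.camera("scene")["image"]
manip.servo_line(P-.065*ly,rate=.08)
print(manip.get_contact_force())
manip.servo_line(P-.065*ly-.1*z,rate=.15)
c=manip.camera("side")["image"]
cr=lambda i:cv2.resize(i,(400,400),interpolation=2)
o=np.load("scene0.npz")["image"]
cv2.imwrite("pics/rel.png",np.vstack([np.hstack([cv2.resize(c[110:290,190:370],(400,300)),cv2.resize(c[250:410,125:285],(400,300))]),np.hstack([cv2.resize(i[190:310,395:515],(400,300)) for i in(o,c1)])])[:,:,::-1])
print(manip.get_time(),manip.get_joint_positions())
E
```

```text
[ -6.28742426 -39.48462928   3.20186801] 15.225
[ 0.23208788 -0.09096438 -0.29802751]
17.4333 [-0.31921833  0.43368313  2.54502016  2.84359122  0.89170932  0.05468369]
```

View pics/rel.png

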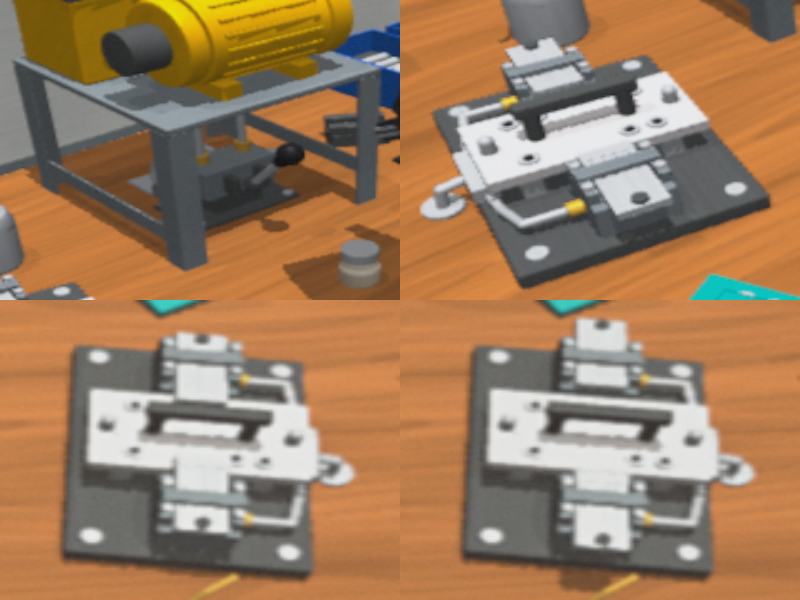

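Both straps are fully back in the lower right view, and the lever is centred and free in the upper left. Next I'll go above the handle and take a close look.

```bash
python3 - <<'E'
from h import *
from rig import manip
a=np.radians(-12.5);H=np.array([.5225,.349,.095])
p=manip.get_position();manip.servo_line([.40,p[1]-.02,.36],rate=.25)
best=None
for s in(1,-1):
    rv=tool([0,0,-1],[s*np.cos(a),s*np.sin(a),0]);q=manip.solve_ik(H+[0,0,.15],rv);print(q)
    if q is not None and(best is None or abs(q[5])<abs(best[1][5])):best=(rv,q)
manip.command_gripper(.05,60)
manip.move_to(H+[0,0,.15],best[0]);manip.hold(.3)
pos,rv=manip.get_position(),manip.get_ee_rot();w=manip.camera("wrist")
np.savez("w1.npz",pos=pos,rv=rv,best=best[0],**w)
cv2.imwrite("pics/w1.png",w["image"][:,:,::-1])
print(pos,rv,manip.get_contact_force(),manip.get_time())
E
```

```text
[ 5.69945394e-01  4.37083466e-01  1.62877081e+00 -8.88178420e-16
  1.07573838e+00  7.88111550e-01]
[ 5.69945394e-01  4.37083466e-01  1.62877081e+00 -4.44089210e-16
  1.07573838e+00 -2.35348110e+00]
[0.52277036 0.34832572 0.24539712] [-2.45129564e+00 -1.96468638e+00 -8.13588947e-04] [0.24837625 0.08229508 0.17408069] 21.7917
```

View pics/w1.png

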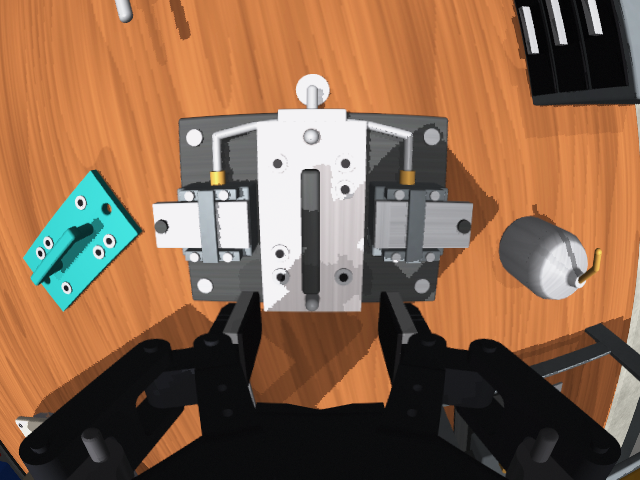

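From above, the dowels are at (311,136) and (312,302), and the handle bar runs from (311,170) to about (310,294), nearly vertical in the picture.

```bash
python3 - <<'E'
from h import *
w=dict(np.load("w1.npz"))
f=lambda p,z:onz(*wray(w,p,w["pos"],w["rv"]),z)
for ps,z in(((311,136),(312,302)),.074),(((310.5,170),(310.5,294)),.103):
    A,B=(f(p,z) for p in ps);v=A-B;print(A.round(4),B.round(4),((A+B)/2).round(4),np.linalg.norm(v).round(4),np.degrees(np.arctan2(v[1],v[0])))
E
```

```text
[0.5323 0.4191 0.074 ] [0.5019 0.2825 0.074 ] [0.5171 0.3508 0.074 ] 0.1399 77.44209787416914
[0.5272 0.3954 0.103 ] [0.5059 0.3028 0.103 ] [0.5166 0.3491 0.103 ] 0.095 77.03848638621169
```

The handle centre is (0.517,0.350), the yaw is -12.7° and the length is 95 mm, which checks. I'll descend, grip gently, and look at the side force.

```bash
python3 - <<'E'
from h import *
from rig import manip
a=np.radians(-12.7);rv=tool([0,0,-1],[np.cos(a),np.sin(a),0]);u=np.array([np.cos(a),np.sin(a),0]);v=np.array([-u[1],u[0],0])
G=np.array([.517,.350,.098])
manip.servo_line(G+[0,0,.06],rv,rate=.2)
manip.servo_line(G,rv,rate=.08);manip.hold(.2)
f0=manip.get_contact_force();t0=manip.get_torque();print(f0)
manip.command_gripper(0,20);manip.hold(.2)
F=manip.get_contact_force()-f0
print("w",manip.get_width(),manip.get_grip_force(),"Fx,y,z",F@u,F@v,F[2],manip.get_torque()-t0,manip.get_position(),manip.get_time())
E
```

```text
[ 0.20020792 -0.43732687  0.31705163]
w 0.013509782521905421 27.315960824489594 Fx,y,z -3.417632294628452 0.04323262307283688 4.322048942674611 [0.12633194 0.54470486 0.14823408] [0.51670642 0.35008287 0.09813077] 24.0833
```

```bash
python3 - <<'E'
from h import *
from rig import manip
a=np.radians(-12.7);u=np.array([np.cos(a),np.sin(a),0]);v=np.array([-u[1],u[0],0])
manip.command_gripper(0,90)
p=np.array([.517,.350,.098])-.0005*u;z=.098;f0=np.array([.2,-.44,.32])
while z<.142:
    z+=.003;p[2]=z
    manip.servo_line(p,rate=.02)
    F=manip.get_contact_force()-f0
    print(round(z,3),"F",(F@u).round(1),(F@v).round(1),F[2].round(1),"M",manip.get_torque().round(2),manip.get_position()[2].round(4))
    if F[2]<-45: print("stop");break
    p+=np.clip(F@u/6000*.6,-.001,.001)*u+np.clip(F@v/6000*.6,-.001,.001)*v
print(manip.get_time(),manip.get_width())
E
```

```text
0.101 F -1.0 0.5 -5.3 M [-0.   -0.05  0.04] 0.1006
0.104 F 0.3 0.5 -4.4 M [ 0.02 -0.05  0.02] 0.1041
0.107 F -0.5 0.3 -5.5 M [ 0.02  0.06 -0.05] 0.1072
0.11 F -0.6 -0.0 -5.2 M [ 0.02 -0.03 -0.05] 0.1102
0.113 F -0.3 -0.7 -4.7 M [ 0.03 -0.02 -0.  ] 0.1132
0.116 F -0.3 0.0 -5.6 M [ 0.   -0.04 -0.03] 0.1162
0.119 F -1.0 0.5 -3.9 M [ 0.06 -0.05 -0.02] 0.1192
0.122 F -0.3 0.0 -5.3 M [ 0.01 -0.    0.09] 0.1222
0.125 F 0.3 -0.2 -4.5 M [-0.03 -0.01 -0.03] 0.1252
0.128 F -0.4 1.5 -4.6 M [0.03 0.02 0.04] 0.1282
0.131 F -0.3 -0.0 -4.5 M [-0.05 -0.01 -0.02] 0.1312
0.134 F 0.4 -0.0 -4.9 M [-0.06 -0.   -0.01] 0.1342
0.137 F -0.5 0.5 -4.9 M [-0.04 -0.03 -0.03] 0.1372
0.14 F -0.8 0.6 -4.2 M [-0.    0.04  0.  ] 0.1402
0.143 F -1.2 0.3 -5.2 M [-0.05 -0.03 -0.06] 0.1432
28.8 0.012451131911215947
```

The plate is free of the dowels, level and undisturbed, at about 5 N. I'll carry it in front of the pack to above the mat, staying level.

```bash
python3 - <<'E'
from h import *
from rig import manip
r=lambda d:tool([0,0,-1],[np.cos(np.radians(d)),np.sin(np.radians(d)),0])
p=manip.get_position();manip.servo_line([p[0],p[1],.28],rate=.12)
for q,d in(([.43,.24,.28],-12),([.40,0,.28],-8),([.43,-.24,.28],-4),([.474,-.361,.24],-2.6)):
    manip.servo_line(q,r(d),rate=.15)
manip.hold(.3)
print(manip.get_time(),manip.get_position(),manip.get_width(),manip.get_contact_force())
s=manip.camera("scene");w=manip.camera("wrist")
cv2.imwrite("pics/mat.png",np.hstack([cv2.resize(s["image"][130:370,90:330],(400,400)),w["image"][40:440,100:500]])[:,:,::-1])
E
```

```text
36.0417 [ 0.47407202 -0.36062247  0.24040918] 0.01249437398265566 [ 0.40311389 -0.36750452 -4.98753086]
```

View pics/mat.png

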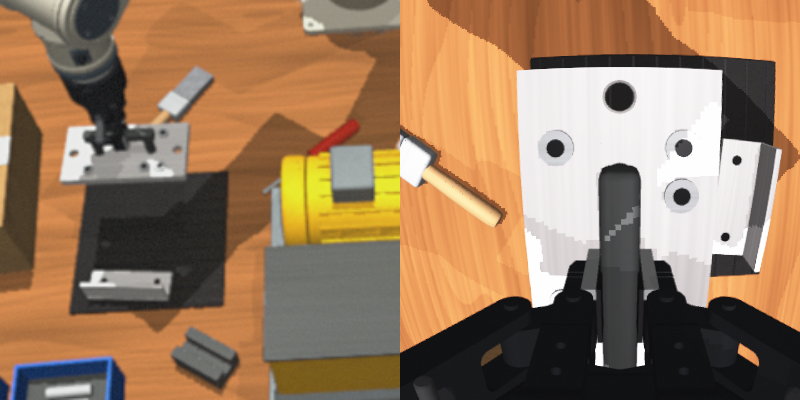

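In the wrist view, the mat's far-left corners are at (231,96), (476,102) and (457,314) in full-frame pixels, and the bracket lies at the far edge. I'll check them against the estimate and lower the plate.

```bash
python3 - <<'E'
from h import *
from rig import manip
r=lambda d:tool([0,0,-1],[np.cos(np.radians(d)),np.sin(np.radians(d)),0])
pos,rv=manip.get_position(),manip.get_ee_rot();w=manip.camera("wrist")
A,B,C=(onz(*wray(w,p,pos,rv),.008)[:2] for p in((231,96),(476,102),(457,314)))
br=onz(*wray(w,(420,260),pos,rv),.010)[:2]
m=(A+C)/2;v=B-A;yaw=np.arctan2(v[1],v[0]);print(A,B,C,"centre",m,"sizes",np.linalg.norm(B-A),np.linalg.norm(C-B),np.degrees(yaw),"bracket near",br)
ok=np.linalg.norm(m-[.514,-.363])<.012 
y=np.radians(-2.6)
T=np.r_[m-.044*np.array([np.cos(y),np.sin(y)]),0] if ok else None
print(T)
if ok and abs(T[0]-.472)<.012:
    f0=manip.get_contact_force();z=.068
    manip.servo_line(T+[0,0,.12],r(-2.6),rate=.12);manip.servo_line(T+[0,0,z],rate=.06)
    while z>.054:
        z-=.001;manip.servo_line(T+[0,0,z],rate=.012);F=manip.get_contact_force()-f0
        if F[2]>4:break
    print(z,F,manip.get_torque(),manip.get_time())
E
```

```text
[ 0.39550915 -0.24513244] [ 0.63409353 -0.25608558] [ 0.62273325 -0.48387757] centre [ 0.5091212 -0.364505 ] sizes 0.23883567495973823 0.22807509224197411 -2.628538306967334 bracket near [ 0.57491406 -0.41641139]
[ 0.46516649 -0.36250903  0.        ]
0.061 [-1.26190324  1.05902501  4.56967839] [0.10522891 0.16693939 0.03871942] 40.1083
```

Contact came at the expected height. I'll release, retreat and check.

```bash
python3 - <<'E'
from h import *
from rig import manip
manip.command_gripper(.03);manip.command_gripper(.05);manip.hold(.2)
p=manip.get_position();print(manip.get_contact_force())
manip.servo_line(p+[0,0,.08],rate=.08);manip.servo_line(p+[-.08,0.05,.24],rate=.2);manip.hold(.3)
s=manip.camera("scene")["image"];d=manip.camera("side")["image"]
cv2.imwrite("pics/end.png",np.hstack([cv2.resize(s[130:370,90:330],(400,400)),cv2.resize(d[120:400,130:530],(400,400))])[:,:,::-1])
print(manip.get_time(),manip.get_contact_force())
E
```

```text
[-0.41020274  0.06986485 -0.51733375]
43.5833 [ 0.76005098  1.42502194 -1.02264335]
```

View pics/end.png

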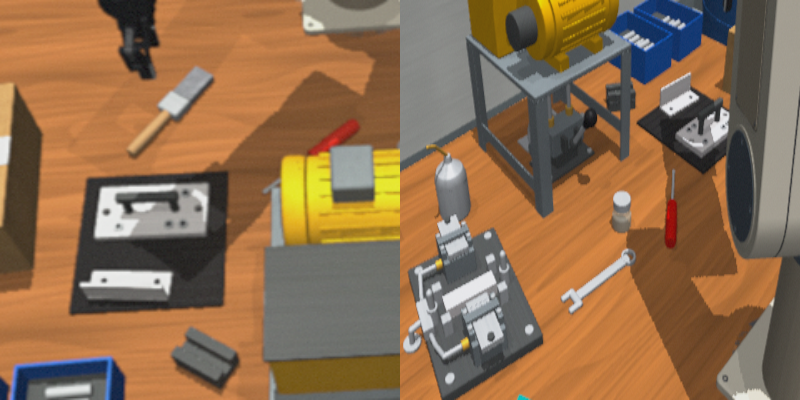

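The plate lies flat on the bare part of the mat at about (152,208), wholly inside its edges. The lever is centred, the clamps are back and the bystanders haven't moved.

```bash
python3 -c "
from rig import manip
print(manip.sign_off())"
```

```text
the job is handed in; nothing more can be done
None
```

The job is handed in: the clamps are open, the lever has sprung back to centre, and the jig plate lies flat and right way up on the bare part of the mat, with the tools and other things where they were; sign-off returned no verdict.

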